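# Open the child-resistant coin-cell jar

### The job

Open the clamped coin-cell jar with the orange child-resistant cap: press the cap down against its spring and, keeping it pressed, turn it counter-clockwise (seen from above) past its locking tooth, without forcing the lock. Then lift the cap off and set it down the right way up (open side down) in the green tray, without dropping it, and let go. Leave the other things on the bench where they are.

Things in the scene. Friction and masses are not known exactly. Their poses are not given: they have to be found in the camera images.
- cap_mid (a point): Centre of the orange child-resistant cap (loose, about 80 g, on the jar at the start), on its axis, 31 mm above its underside; z is up along the axis. Ribbed skirt and flat deck, 70 mm in diameter; the deck's top is 34 mm above the underside. A black pointer mark on the deck lies at the +x rim. Two hidden lugs in the skirt sit in toothed pockets of the jar's neck.
- cap_bar (a point): Centre of the white upright grip bar on the cap's deck, on the cap's axis, 48 mm above the cap's underside. The bar is 60 mm long (along x), 18 mm thick (along y) and 28 mm tall: from the deck, at 34 mm, to 62 mm above the underside.
- jar: White coin-cell jar with a yellow band in a round grey stand, 116 mm in diameter, fixed to the bench. Origin: centre of the stand's underside, on the jar's axis; z up. The jar is 84 mm in diameter up to 96 mm high; its neck ends at 133 mm. Locked, the cap's underside is 114 mm high and the cap's x lies along this x (red mark on the shoulder); a green mark 57 degrees counter-clockwise shows unlocked.
- collar (a joint): Height in m of the grey sprung collar (71 mm in diameter) on which the cap's skirt rests: 0 with the cap locked, -0.0085 with the cap pressed right down, +0.005 with no load. Its spring pushes up with about 5.5 N at 0, 11 N at -0.006 and 13 N at -0.0085.
- neck_lock (a point): On the jar's axis at the lock, 124 mm above the bench. The cap must be 6.5 mm or more down (8.5 mm at most, then it meets the neck) to pass the tooth; up, it cannot turn. Kept down and turned counter-clockwise seen from above it is free after about 40 degrees (aim for 55 to 60); it then rises about 5 mm and lifts straight off, the neck reaching 20 mm into it. Clockwise is always blocked.
- tray: The green square open tray fixed to the bench, where the cap goes: 130 x 130 mm outside, 18 mm high, 4 mm walls and a floor about 4 mm thick. Origin: centre of its underside, on the bench; x and y along its sides, z up.
- other_jar: A similar jar with a blue cap and a white band in its own stand, fixed, 168 mm high, not to be opened. Origin: centre of the stand's underside.
- housing: Bystander: white plastic cube housing, 70 mm, with a green circuit board inside. Origin: centre of its underside.
- keypad: Bystander: grey cube, 70 mm, with a green keypad on top. Origin: centre of its underside.
- meter: Bystander: yellow multimeter lying flat, 150 x 75 x 38 mm. Origin: centre of its underside.
- screwdriver: Bystander: screwdriver, 180 mm long, lying along its x axis.
- terminals: Bystander: black terminal strip with white blocks, 160 x 30 x 34 mm. Origin: centre of its underside.
Mind the look-alikes: they are no part of the job. There is more than one size of the part that bears cap_mid; the job needs the smaller.

How it is judged:
On the way, in this order (a step that is already met when the one before it is completed fails the run):
1. the cap is pressed down at least 5 mm in its locked position, before it passes the tooth (angle between the x axis of cap_mid and the x axis of jar, either way round below 0.25 rad and horizontal distance between cap_mid and jar below 0.008 m and z of cap_mid in the frame of jar below 0.14 m), for 0.04 s.
2. the cap, still on the neck, has been pressed and turned at least 34 degrees from the locked position, past its tooth (angle between the x axis of cap_mid and the x axis of jar, either way round above 0.6 rad and horizontal distance between cap_mid and jar below 0.008 m and z of cap_mid in the frame of jar below 0.157 m), for 0.1 s.
At the end, for the whole second after the job is handed in: The orange cap stands open side down on the floor of the green tray (within 40 mm of its centre, upright within 0.12 rad, at rest), and every loose bystander is within 30 mm of where it began (horizontal distance between cap_mid and tray below 0.04 m and z of cap_mid in the frame of tray between 0.03 and 0.042 m and angle between cap_mid's own z axis and vertical below 0.12 rad and linear speed of cap below 0.02 m/s and distance of each of housing, keypad, meter, screwdriver, terminals from where it was at the start of the episode below 0.03 m); the robot touches nothing.
It fails at once if the lock is forced: cap and jar press on each other with over 100 N (contact force between cap and jar above 100 N).
It fails at once if the cap is forced past its tooth without being pressed down (turned 17 to 26 degrees on the neck while less than 3 mm down) (angle between the x axis of cap_mid and the x axis of jar, either way round between 0.3 and 0.45 rad and horizontal distance between cap_mid and jar below 0.008 m and z of cap_mid in the frame of jar between 0.142 and 0.148 m).
It fails at once if the cap is dropped: away from the jar it moves faster than 0.7 m/s while not held (linear speed of cap above 0.7 m/s and contact force between the fingers and cap below 0.1 N and horizontal distance between cap_mid and jar above 0.05 m).
It fails at once if a bystander is pushed more than 30 mm or knocked over (distance of any of housing, keypad, meter, screwdriver, terminals from where it was at the start of the episode above 0.03 m).
It also fails if it takes over 48 s, if anything falls off the work surface, if the arm or the gripper's body presses on something with over 40 N, if the wrist force passes 120 N, or if a joint passes its speed limit or range.

### The arm

A 7-joint arm with a two-finger parallel gripper is mounted at the origin on the work surface. World frame = base frame: x ahead of the robot, y to its left, z up, the work surface at z = 0. Lengths are in m, angles in rad, forces in N, time in s.
With the tool pointing down it reaches from about 0.425 to 0.875 m from the base axis. Payload 9.9 kg.
Tool frame: the origin (TCP) lies on the centre line of the jaws, within the pads' length; the fingertips stand 22 mm ahead of it and the grasp point (between the pads) lies 3 mm ahead of it; z points along the fingers, y is the direction in which the jaws open and shut (so a half turn about z gives the same grasp; the last joint's range is limited). The gripper opens to 85 mm and grips with 20 to 120 N. Pads are 22 mm wide; open, the fingers measure 114 mm over their backs; the gripper's body (76 mm by 85 mm) begins 54 mm behind the grasp point. The pads swing forward as they close: fully open they stand 13 mm farther back than shut.
Start: joints at [1.016, 0.576, 0.025, 1.437, -0.015, 1.129, -0.057], TCP at [0.306, -0.602, 0.253] pointing down, gripper open.
Joint ranges: [-2.76, 2.76], [-0.34, 2.15], [-1.52, 1.57], [0.19, 2.46], [-1.09, 4.23], [0.17, 1.99], [-2.82, 2.82]. Speed limits (rad/s): [2.22, 2.22, 3.01, 3.01, 3.14, 3.14, 3.14].

### API

Orientations are given as a 3x3 rotation matrix whose columns are the frame's x, y, z axes.
In Python, from station import manip, viewer gives the robot as it stands. The module is installed in compiled form; this text tells all that it offers.
- The arm moves only by the tool drive_tool, never from a script. Its argument "motion" is a list that holds one entry, the list of rows, each a list of 4 numbers: the shift along the tool's x, y, z in units of 300 mm (1.0 is 300 mm), then the turn about the tool's z in units of pi/4 rad (1.0 is pi/4 rad). In form: [[[tx, ty, tz, yaw], ...]]. A call has 1 to 5 rows; each row is the pose to reach, as a shift and turn from the pose commanded when the call began, along the tool's axes at that moment; what a row does not reach only later rows make up. A row lasts 1/10 s, in which the tool goes at most 50 mm and 8.59 degrees, less where a joint would pass 70% of its speed; a pose out of reach is approached as far as the arm can. A call with a number of a shift or a turn outside -1 to 1 is refused whole. A call with a gripper value outside its range is refused whole. "jaw" is the gripper's target within -1 to 1 (shut at 1, half-way at 0, fully open at -1), set as the call begins (left out, the last holds). The fingers move at their own pace and stop on an object; "grip_force" is the grip in N (left out, the last holds). Time passes only in rows, so rows that repeat a pose let the fingers close. It gives the time, the measured TCP pose, the force and the opening at its end, in the units of the state.
- manip.observe(): the state, without advancing time (a new reading comes with each control period).
- viewer.read_camera(name): name is "side" or "top" or "wrist"; returns a dict with "img" (420x560x3 uint8, red, green, blue), "fx", "fy", "cx", "cy" (pixels), "R" (3x3) and "t" (3): a world point X has camera coordinates R X + t. Camera axes: x right, y down, z forward; pixel columns grow to the right and rows downward; lengths in m; the calibration is good to about 2 mm. A picture is of the moment at which its call begins. There is no depth.
- manip.job_done(): hands the job in, once; it reports no verdict.
The state is a dict: "clock": time; "qpos": joint angles; "joint_velocities": joint speeds; "tau": joint torques, N m; "tcp_pos": TCP position; "eef_rot": TCP orientation; "force": force on the tool from outside, world axes, zero at the start; "torque": the same for the moment, N m; "opening": finger opening in m.
Only numpy, scipy, OpenCV 4.12 (cv2) and the standard library are available. Lean on these libraries where they do the work, as an engineer would, in place of code of your own. Each camera call takes 0.05 s, during which the arm holds its last target. There are 200 camera calls.

## Working session

There is one attempt and no reset: what is moved stays moved. The work goes in short steps, Python scripts to look and compute and a tool call to move; the robot and the scene stay as the last step left them, time stands still between calls to the robot, and variables do not carry over. Pictures are saved under pics/ and viewed, about 8 in all and at most 12, crops included, and the job is handed in when it is done.

Besides the shell and the picture viewer there is one more tool, called after "Request:" as name(argument=value, ...), one argument or row to a line, values as JSON. drive_tool: Moves the arm, as the interface text tells. Its arguments: {"type":"object","properties":{"motion":{"type":"array","items":{"type":"array","items":{"type":"array","items":{"type":"number","minimum":-1,"maximum":1}}}},"jaw":{"type":"number"},"grip_force":{"type":"number"}},"required":["motion"]}

```bash
mkdir -p pics; cat > h.py <<'E'
import numpy as np, cv2
from station import manip, viewer
def cam(n,save=None):
    c=viewer.read_camera(n); c['R']=np.array(c['R']).reshape(3,3); c['t']=np.array(c['t'])
    if save: cv2.imwrite('pics/'+save,c['img'][:,:,::-1])
    return c
def ray(c,u,v,z):
    o=-c['R'].T@c['t']; d=c['R'].T@np.array([(u-c['cx'])/c['fx'],(v-c['cy'])/c['fy'],1.])
    return o+d*(z-o[2])/d[2]
def proj(c,X):
    p=c['R']@np.array(X)+c['t']; return c['fx']*p[0]/p[2]+c['cx'],c['fy']*p[1]/p[2]+c['cy']
E
python3 - <<'E'
from h import *
a=cam('top');b=cam('side')
for c in(a,b): print(-c['R'].T@c['t'],c['R'][2],c['fx'])
cv2.imwrite('pics/top.png',a['img'][:,:,::-1]);cv2.imwrite('pics/side.png',b['img'][:,:,::-1])
s=manip.observe();print(s)
E
```

```text
[ 0.38743473 -0.01335879  1.1216869 ] [ 0.13209051  0.01706249 -0.9910908 ] 401.0257189620583
[0.10173661 0.79498242 0.92375993] [ 0.35348152 -0.66841895 -0.65442105] 491.90751132679134
{'clock': 0.1, 'qpos': array([ 1.01620563,  0.57646955,  0.02486873,  1.43782284, -0.01497259,
        1.12898723, -0.0565347 ]), 'joint_velocities': array([-0.00032606, -0.00198045,  0.00078069, -0.00317903,  0.00160975,
        0.00021928,  0.00036617]), 'tau': array([ 6.22503954e-03, -7.67305112e+01,  2.25821078e+00, -2.86601436e+01,
        1.59130746e-02,  8.56385072e-03, -6.29040372e-06]), 'tcp_pos': array([ 0.30599678, -0.60124388,  0.2525153 ]), 'eef_rot': array([[ 8.91213672e-01,  4.53583048e-01, -7.80874626e-04],
       [ 4.53583706e-01, -8.91212755e-01,  1.28341651e-03],
       [-1.13789453e-04, -1.49799035e-03, -9.99998872e-01]]), 'force': array([-0.23112332,  0.66343022, -0.47500403]), 'torque': array([-0.00646382, -0.00941215,  0.01266269]), 'opening': 0.08548150872478658}
```

View pics/top.png

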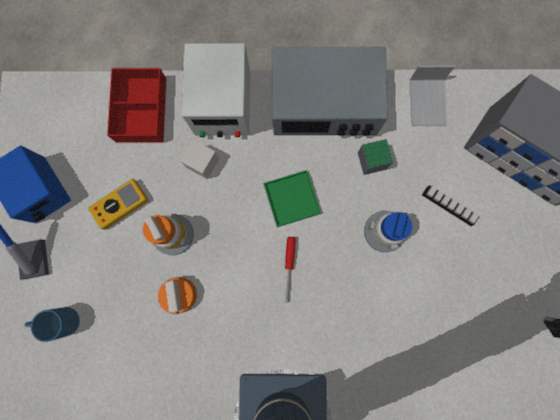

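View pics/side.png

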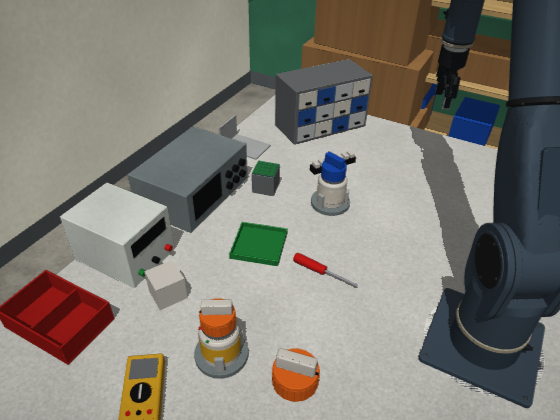

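Candidates: the orange cap on the yellow-band jar at top (160,230) / side (217,318), the loose wider orange cap on the bench at top (177,296), and the blue cap on the white-band jar at (396,226). I choose the first: it is on the jar with the yellow band and is the smaller one. Other items: tray (292,198), meter (118,204), housing (200,160), keypad (376,157), screwdriver (290,265), terminals (451,205).

```bash
cat > m.py <<'E'
from h import *
a=cam('top');b=cam('side')
def mask(c,lo,hi,box):
    h=cv2.cvtColor(c['img'],cv2.COLOR_RGB2HSV); m=cv2.inRange(h,lo,hi); z=np.zeros_like(m); x0,y0,x1,y1=box; z[y0:y1,x0:x1]=m[y0:y1,x0:x1]; return z
def big(m): return max(cv2.findContours(m,0,2)[0],key=cv2.contourArea)
t=big(mask(a,(45,100,40),(85,255,255),(255,160,330,235)))
r=cv2.minAreaRect(t);P=np.array([ray(a,*p,.018)[:2] for p in cv2.boxPoints(r)]);print('tray',P.mean(0),np.linalg.norm(P[1]-P[0]),np.linalg.norm(P[2]-P[1]),np.degrees(np.arctan2(*(P[1]-P[0])[::-1])))
# white bar on cap, top view (z=176) and side view
for n,c,box in(('top',a,(135,205,185,250)),('side',b,(190,290,245,340))):
    x0,y0,x1,y1=box
    o=mask(c,(4,150,100),(14,255,255),box); 
    e=cv2.fitEllipse(cv2.convexHull(big(o))); print(n,'orange',e, ray(c,*e[0],.145))
    cv2.imwrite(f'pics/c_{n}.png',cv2.resize(c['img'][y0-15:y1+20,x0-15:x1+20,::-1],None,fx=6,fy=6,interpolation=cv2.INTER_CUBIC))
g=big(mask(a,(0,0,60),(179,60,190),(150,212,198,258)))
A=cv2.imread('pics/c_top.png');B=cv2.imread('pics/c_side.png');h=500
A=cv2.resize(A,(390,int(A.shape[0]*390/A.shape[1])));B=cv2.resize(B,(390,int(B.shape[0]*390/B.shape[1])))
Z=np.zeros((max(len(A),len(B)),780,3),np.uint8);Z[:len(A),:390]=A;Z[:len(B),390:]=B;cv2.imwrite('pics/crop.png',Z)
E
python3 m.py
```

```text
tray [ 0.59425319 -0.02361776] 0.12869273526752467 0.12874524324548262 -72.1750422976696
top orange ((157.4483642578125, 229.31744384765625), (28.09731101989746, 28.879711151123047), 82.34186553955078) [0.49106248 0.30765778 0.145     ]
side orange ((217.38397216796875, 318.0680236816406), (36.41051483154297, 38.216148376464844), 28.231313705444336) [0.48321488 0.32255501 0.145     ]
```

View pics/crop.png

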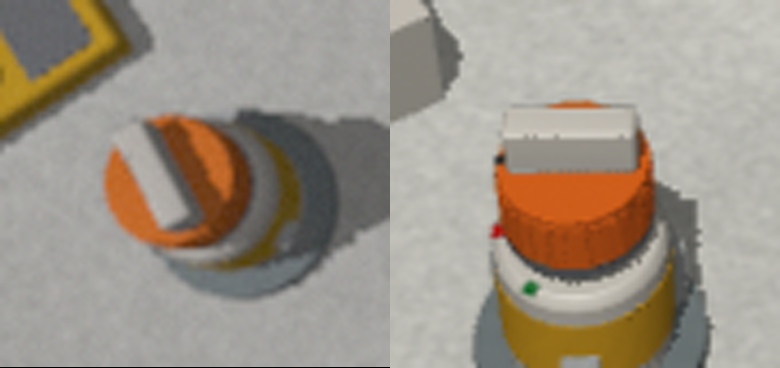

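The crop confirms the choice. It shows the orange cap on the yellow-band jar with the red mark by the black pointer, which is the left end of the bar in the side view. The bar top runs from top px (148,218) to (159,238).

```bash
cat > g.py <<'E'
from h import *
import sys
from scipy.optimize import least_squares
a=cam('top');b=cam('side')
print('top',ray(a,153.5,228.3,.176),'side',ray(b,216.5,303.4,.176))
T=lambda x,y:(120+x/4.588,190+y/4.588); S=lambda x,y:(175+(x-390)/4.333,275+y/4.333)
def ang(c,p,q):
    d=ray(c,*p,.176)-ray(c,*q,.176); return np.degrees(np.arctan2(d[1],d[0])),np.linalg.norm(d)
print(ang(a,T(128,130),T(178,222)),ang(b,S(504,123),S(637,123)),ang(b,S(502,138),S(640,138)))
E
python3 g.py
```

```text
top [0.49017853 0.30704672 0.176     ] side [0.48919767 0.31317414 0.176     ]
(np.float64(30.635044638472497), np.float64(0.05577571344651107)) (np.float64(29.525302891747778), np.float64(0.059029372579799115)) (np.float64(29.51418864103314), np.float64(0.06083961853948887))
```

Request:
drive_tool(
  motion=[
    [[0.1, -0.1, -0.1, 0], [0.26, -0.2, -0.2, 0], [0.39, -0.3, -0.27, 0], [0.52, -0.4, -0.27, 0], [0.64, -0.5, -0.27, 0]],
  ],
  jaw=-1,
  grip_force=80,
)

```text
clock: 0.8
tcp_pos: [0.4045, -0.3922, 0.3351]
eef_rot: [[0.891, 0.453, 0.002], [0.453, -0.891, -0.001], [0.001, 0.002, -1.0]]
force: [1.3, 0.2, -1.1]
opening: 0.0857
```

Request:
drive_tool(
  motion=[
    [[0.11, -0.1, 0, 0], [0.22, -0.2, 0, 0], [0.33, -0.3, 0, 0], [0.44, -0.4, 0, 0], [0.55, -0.5, 0, 0]],
  ],
)

```text
clock: 1.3
tcp_pos: [0.4829, -0.1834, 0.3341]
eef_rot: [[0.891, 0.453, 0.001], [0.453, -0.891, -0.0], [0.0, 0.0, -1.0]]
force: [0.3, -0.4, 0.3]
opening: 0.0856
```

Request:
drive_tool(
  motion=[
    [[0.11, -0.1, 0, 0], [0.22, -0.2, 0, 0], [0.33, -0.3, 0, 0], [0.44, -0.4, 0, 0], [0.44, -0.42, 0, 0]],
  ],
)

```text
clock: 1.8
tcp_pos: [0.5445, -0.0064, 0.3336]
eef_rot: [[0.888, 0.461, 0.001], [0.461, -0.888, 0.003], [0.002, -0.003, -1.0]]
force: [0.2, 0.4, -0.1]
opening: 0.0854
```

Request:
drive_tool(
  motion=[
    [[0.04, -0.15, 0, 0], [0.08, -0.3, 0, 0], [0.12, -0.45, 0, 0], [0.16, -0.6, 0, 0], [0.2, -0.75, 0, 0]],
  ],
)

```text
clock: 2.3
tcp_pos: [0.4938, 0.216, 0.3341]
eef_rot: [[0.891, 0.453, 0.0], [0.453, -0.891, -0.0], [0.0, 0.0, -1.0]]
force: [0.9, 0.1, 0.1]
opening: 0.0853
```

Request:
drive_tool(
  motion=[
    [[0.04, -0.12, 0, 0], [0.08, -0.24, 0, 0], [0.08, -0.24, 0, 0], [0.08, -0.24, 0, 0]],
  ],
)

```text
clock: 2.7
tcp_pos: [0.4829, 0.29, 0.3336]
eef_rot: [[0.89, 0.455, -0.0], [0.455, -0.89, -0.001], [-0.001, 0.0, -1.0]]
force: [1.2, -1.3, 1.3]
opening: 0.0851
```

```bash
python3 - <<'E'
from h import *
c=cam('wrist','w1.png');o=-c['R'].T@c['t'];print(o)
s=manip.observe();print(s['tcp_pos'],s['qpos'][6])
h=cv2.cvtColor(c['img'],cv2.COLOR_RGB2HSV)
m=cv2.inRange(h,(4,150,90),(14,255,255))
for k in cv2.findContours(m,0,2)[0]:
    if cv2.contourArea(k)>500:
        u,v=cv2.minEnclosingCircle(k)[0];print(cv2.boundingRect(k),ray(c,u,v,.148))
print(proj(c,[.49,.309,.176]))
E
```

```text
[0.54246686 0.32076507 0.45368804]
[0.48342999 0.28884766 0.33368667] -1.8325155984067587
(201, 242, 66, 70) [0.38669668 0.29709086 0.148     ]
(232, 144, 71, 71) [0.49424234 0.31109562 0.148     ]
(np.float64(265.7016100319841), np.float64(190.32638118684986))
```

View pics/w1.png

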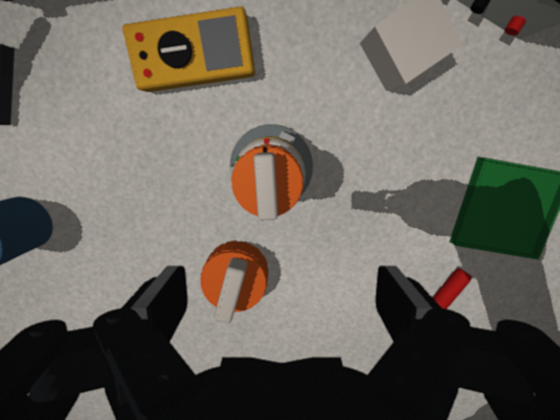

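```bash
python3 - <<'E'
from h import *
c=cam('wrist')
h=cv2.cvtColor(c['img'],cv2.COLOR_RGB2HSV)
m=cv2.inRange(h,(0,0,120),(179,70,255));z=np.zeros_like(m);z[150:222,250:282]=m[150:222,250:282]
n,l,st,ce=cv2.connectedComponentsWithStats(z);k=1+st[1:,4].argmax()
r=cv2.minAreaRect(np.argwhere(l==k)[:,::-1].astype(np.float32));print(st[k],r)
P=np.array([.49,.309]);t=np.radians(29.7);ex=np.array([np.cos(t),np.sin(t)]);ey=np.array([-ex[1],ex[0]])
for zz in(.148,.176):
  for sx,sy in((1,1),(1,-1),(-1,-1),(-1,1)): print(zz,sx,sy,np.round(proj(c,[*(P+ex*.03*sx+ey*.009*sy),zz]),1))
for v in range(150,224,6): print(v,[int(x) for x in h[v,252:282:2,2]])
E
```

```text
[ 250  154   32   68 1305] ((265.5, 187.5), (67.0, 31.0), 90.0)
0.148 1 1 [254.2 154.1]
0.148 1 -1 [273.1 153.2]
0.148 -1 -1 [276.4 214.2]
0.148 -1 1 [258.4 215.1]
0.176 1 1 [251.6 156.6]
0.176 1 -1 [272.4 155.5]
0.176 -1 -1 [276.  222.1]
0.176 -1 1 [256.3 223. ]
150 [185, 191, 192, 194, 159, 22, 45, 173, 194, 192, 191, 189, 184, 164, 140]
156 [161, 155, 159, 160, 161, 161, 161, 162, 160, 121, 81, 99, 101, 99, 101]
162 [160, 176, 177, 179, 177, 175, 173, 173, 171, 137, 85, 101, 101, 101, 101]
168 [167, 169, 175, 178, 176, 175, 173, 172, 171, 145, 91, 96, 100, 100, 101]
174 [173, 168, 175, 176, 176, 175, 174, 170, 170, 153, 100, 90, 101, 101, 100]
180 [182, 162, 175, 176, 175, 173, 172, 170, 170, 159, 112, 85, 101, 100, 98]
186 [185, 160, 175, 175, 174, 172, 170, 168, 169, 162, 122, 81, 99, 99, 98]
192 [186, 166, 170, 170, 174, 172, 170, 168, 167, 165, 131, 84, 97, 99, 99]
198 [186, 168, 167, 173, 172, 171, 169, 169, 167, 166, 140, 90, 95, 97, 98]
204 [184, 177, 163, 172, 171, 170, 168, 168, 166, 165, 148, 98, 91, 98, 98]
210 [183, 182, 157, 171, 171, 170, 167, 167, 165, 165, 154, 108, 87, 99, 97]
216 [162, 160, 157, 168, 170, 169, 168, 166, 166, 165, 157, 120, 136, 159, 162]
222 [166, 165, 157, 158, 162, 159, 159, 159, 162, 163, 156, 162, 168, 166, 160]
```

```bash
python3 - <<'E'
from h import *
c=cam('wrist')
h=cv2.cvtColor(c['img'],cv2.COLOR_RGB2HSV)
for v in range(148,228,6): print(v,[int(x) for x in h[v,248:284:1,1]])
print([int(x) for x in h[148:160,262,1]],[int(x) for x in h[148:160,262,2]]);print([int(x) for x in h[212:228,266,1]],[int(x) for x in h[212:228,266,2]])
E
```

```text
148 [53, 97, 135, 168, 197, 214, 217, 217, 214, 212, 211, 208, 187, 98, 30, 154, 204, 211, 210, 211, 211, 210, 214, 211, 211, 213, 216, 214, 215, 217, 212, 194, 159, 120, 84, 46]
154 [207, 207, 210, 200, 172, 121, 67, 30, 20, 25, 24, 24, 26, 27, 27, 24, 24, 22, 23, 20, 18, 18, 44, 126, 188, 213, 214, 214, 211, 211, 210, 212, 209, 213, 211, 210]
160 [209, 208, 161, 68, 26, 23, 22, 24, 26, 24, 23, 26, 25, 25, 23, 25, 25, 26, 28, 27, 26, 25, 24, 55, 144, 206, 215, 215, 215, 208, 212, 210, 214, 210, 216, 214]
166 [209, 212, 198, 123, 32, 21, 24, 24, 26, 26, 26, 24, 25, 26, 26, 25, 24, 27, 27, 25, 25, 25, 27, 32, 109, 197, 222, 214, 214, 209, 214, 214, 212, 214, 209, 216]
172 [208, 211, 206, 162, 70, 26, 23, 25, 25, 25, 24, 25, 26, 25, 26, 25, 25, 25, 25, 24, 26, 25, 26, 26, 73, 169, 214, 216, 214, 212, 210, 214, 212, 214, 213, 214]
178 [209, 210, 212, 185, 95, 28, 21, 25, 26, 27, 26, 25, 26, 25, 25, 25, 25, 27, 26, 27, 26, 26, 28, 26, 42, 121, 205, 219, 214, 214, 211, 216, 216, 214, 211, 213]
184 [209, 209, 213, 209, 163, 71, 26, 23, 24, 24, 26, 25, 26, 24, 25, 25, 25, 27, 26, 26, 26, 25
[... 732 characters left out ...]
27, 46, 77, 122, 164, 188, 177, 97, 31, 24, 24, 26, 27, 27, 27, 27, 24, 27, 26, 26, 25, 26, 25, 27, 27, 26, 52, 141, 189, 158, 104, 60, 33, 23, 16, 16]
220 [19, 17, 17, 17, 16, 17, 17, 18, 20, 19, 19, 20, 19, 20, 20, 20, 17, 18, 19, 19, 18, 16, 19, 19, 18, 19, 18, 18, 18, 18, 17, 19, 19, 16, 18, 16]
226 [17, 17, 17, 18, 18, 19, 17, 17, 18, 18, 19, 17, 18, 18, 17, 17, 19, 19, 16, 18, 19, 19, 17, 19, 18, 17, 17, 16, 16, 16, 17, 18, 18, 18, 16, 18]
[30, 90, 102, 55, 11, 23, 27, 29, 26, 27, 25, 25] [17, 17, 15, 23, 48, 79, 113, 143, 160, 172, 175, 176]
[26, 27, 26, 28, 25, 25, 27, 25, 19, 18, 18, 16, 19, 17, 16, 16] [166, 167, 166, 166, 166, 164, 151, 141, 151, 160, 160, 160, 163, 161, 159, 157]
```

Request:
drive_tool(
  motion=[
    [[0.03, -0.03, 0.1, -0.065], [0.057, -0.053, 0.2, -0.065], [0.057, -0.053, 0.34, -0.065], [0.057, -0.053, 0.45, -0.065], [0.057, -0.053, 0.519, -0.065]],
  ],
)

```text
clock: 3.35
tcp_pos: [0.491, 0.3095, 0.1758]
eef_rot: [[0.868, 0.497, -0.002], [0.497, -0.868, -0.002], [-0.003, 0.001, -1.0]]
force: [0.1, 0.7, 0.4]
opening: 0.0857
```

Request:
drive_tool(
  motion=[
    [[0, 0, 0, 0], [0, 0, 0, 0], [0, 0, 0, 0]],
  ],
)

```text
clock: 3.65
tcp_pos: [0.4922, 0.3117, 0.1798]
eef_rot: [[0.867, 0.498, 0.002], [0.498, -0.867, 0.001], [0.002, -0.0, -1.0]]
force: [0.2, -0.4, 0.4]
opening: 0.0857
```

Request:
drive_tool(
  motion=[
    [[0, 0, 0, 0], [0, 0, 0, 0], [0, 0, 0, 0], [0, 0, 0, 0], [0, 0, 0, 0]],
  ],
  jaw=1,
  grip_force=40,
)

```text
clock: 4.15
tcp_pos: [0.4914, 0.3116, 0.1784]
eef_rot: [[0.867, 0.498, 0.0], [0.498, -0.867, -0.0], [0.0, 0.0, -1.0]]
force: [-1.0, -1.5, 5.1]
opening: 0.0173
```

Request:
drive_tool(
  motion=[
    [[0, 0, 0, 0], [0, 0, 0, 0], [0, 0, 0, 0], [0, 0, 0, 0], [0, 0, 0, 0]],
  ],
)

```text
clock: 4.65
tcp_pos: [0.4913, 0.3117, 0.1782]
eef_rot: [[0.867, 0.498, 0.0], [0.498, -0.867, 0.0], [0.0, 0.0, -1.0]]
force: [-0.5, -1.2, 5.1]
opening: 0.017
```

```bash
python3 - <<'E'
from h import *
c=cam('side');cv2.imwrite('pics/s2.png',cv2.resize(c['img'][250:390,150:300,::-1],None,fx=4,fy=4,interpolation=cv2.INTER_CUBIC))
s=manip.observe();print(s['clock'],s['tcp_pos'],s['force'],s['torque'],s['opening'])
E
```

```text
4.7 [0.49133632 0.31169339 0.17821286] [ 0.76138344 -2.05037536  4.84276188] [-0.31698857  0.04442889 -0.0169669 ] 0.01733500957266258
```

View pics/s2.png

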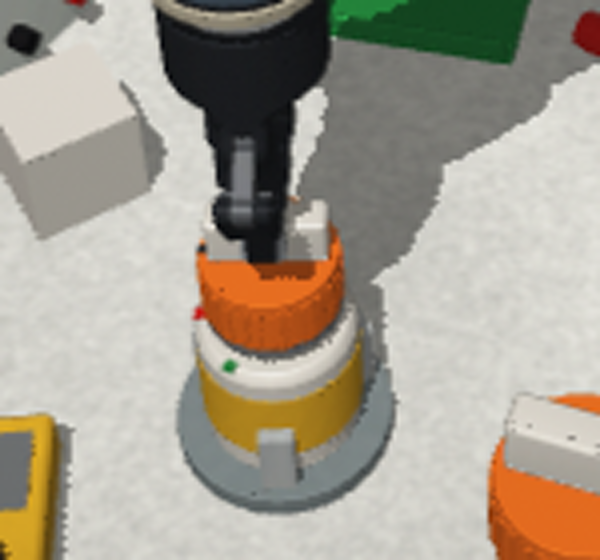

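The jaws hold the bar, with the fingertips close to the deck. Next I press the cap.

Request:
drive_tool(
  motion=[
    [[0, 0, 0, 0], [0, 0, 0.008, 0], [0, 0, 0.016, 0], [0, 0, 0.025, 0], [0, 0, 0.025, 0]],
  ],
  grip_force=80,
)

```text
clock: 5.2
tcp_pos: [0.4914, 0.3117, 0.171]
eef_rot: [[0.867, 0.498, 0.0], [0.498, -0.867, 0.0], [0.0, 0.0, -1.0]]
force: [-1.2, -2.4, 11.2]
opening: 0.0162
```

Request:
drive_tool(
  motion=[
    [[0, 0, 0, 0], [0, 0, 0, 0], [0, 0, 0, 0]],
  ],
)

```text
clock: 5.5
tcp_pos: [0.4914, 0.3117, 0.1713]
eef_rot: [[0.867, 0.498, 0.001], [0.498, -0.867, 0.0], [0.001, 0.0, -1.0]]
force: [-1.9, -2.5, 11.1]
opening: 0.016
```

Request:
drive_tool(
  motion=[
    [[0, 0, 0.002, 0], [0, 0, 0.003, 0], [0, 0, 0.003, 0]],
  ],
)

```text
clock: 5.8
tcp_pos: [0.4914, 0.3117, 0.1704]
eef_rot: [[0.867, 0.498, 0.001], [0.498, -0.867, 0.0], [0.001, 0.0, -1.0]]
force: [-2.7, -3.4, 11.9]
opening: 0.0159
```

```bash
python3 -c "
from h import *
c=cam('side');s=manip.observe();print(s['tcp_pos'],s['force'],s['torque'],s['qpos'])"
```

```text
[0.49140157 0.3117261  0.17044665] [-1.60951519 -2.53587833 12.23320568] [-0.61516026  0.43221961  0.01499553] [-0.46383471  0.53084062 -0.27742625  1.78954484  0.18664315  0.84609114
 -1.87824111]
```

Request:
drive_tool(
  motion=[
    [[0, 0, 0, -0.08], [0, 0, 0, -0.16], [0, 0, 0, -0.25], [0, 0, 0, -0.25]],
  ],
)

```text
clock: 6.25
tcp_pos: [0.4915, 0.3124, 0.1706]
eef_rot: [[0.751, 0.66, 0.001], [0.66, -0.751, 0.002], [0.002, -0.0, -1.0]]
force: [-1.0, -0.6, 12.7]
opening: 0.0163
```

```bash
python3 -c "
from h import *
c=cam('side');s=manip.observe();print(s['tcp_pos'],s['force'],s['torque'])"
```

```text
[0.49152893 0.31242345 0.17063609] [-0.20954586 -0.25342424 11.9901044 ] [-0.19706308  0.31550322  0.00417067]
```

Turned 11° with no blocking torque. I keep turning.

Request:
drive_tool(
  motion=[
    [[0, 0, 0, -0.1], [0, 0, 0, -0.2], [0, 0, 0, -0.3], [0, 0, 0, -0.4], [0, 0, 0, -0.5]],
  ],
)

```text
clock: 6.8
tcp_pos: [0.4911, 0.3124, 0.1706]
eef_rot: [[0.441, 0.897, 0.0], [0.897, -0.441, 0.001], [0.001, -0.0, -1.0]]
force: [-2.9, -0.5, 11.5]
opening: 0.016
```

Request:
drive_tool(
  motion=[
    [[0, 0, 0, -0.1], [0, 0, 0, -0.2], [0, 0, 0, -0.3], [0, 0, 0, -0.4], [0, 0, 0, -0.52]],
  ],
)

```text
clock: 7.3
tcp_pos: [0.4911, 0.3121, 0.1705]
eef_rot: [[0.049, 0.999, 0.0], [0.999, -0.049, 0.001], [0.001, 0.0, -1.0]]
force: [-1.7, -1.6, 12.1]
opening: 0.0162
```

Request:
drive_tool(
  motion=[
    [[0, 0, 0, 0], [0, 0, 0, 0], [0, 0, 0, 0]],
  ],
)

```text
clock: 7.6
tcp_pos: [0.4912, 0.3121, 0.1705]
eef_rot: [[0.051, 0.999, 0.001], [0.999, -0.051, 0.001], [0.001, 0.001, -1.0]]
force: [-2.2, -1.5, 11.2]
opening: 0.0163
```

```bash
python3 - <<'E'
from h import *
c=cam('side');cv2.imwrite('pics/s3.png',cv2.resize(c['img'][250:390,150:300,::-1],None,fx=4,fy=4,interpolation=cv2.INTER_CUBIC))
s=manip.observe();print(s['clock'],s['tcp_pos'],s['force'],s['torque'],s['opening'])
E
```

```text
7.65 [0.4912244  0.31211929 0.17047277] [-1.51183322 -0.66268458 11.19758416] [-0.49449295  0.51478732  0.07428783] 0.016246347619833536
```

View pics/s3.png

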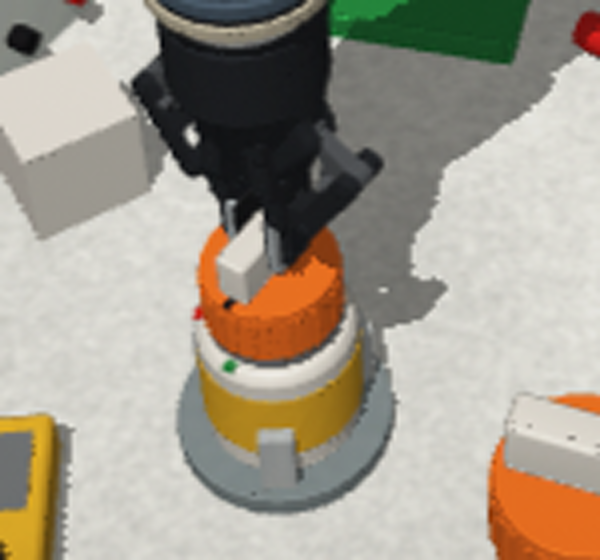

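The pointer is at the green mark, so the cap is unlocked. Next I lift it.

Request:
drive_tool(
  motion=[
    [[0, 0, -0.02, 0], [0, 0, -0.04, 0], [0, 0, -0.06, 0], [0, 0, -0.09, 0], [0, 0, -0.12, 0]],
  ],
)

```text
clock: 8.15
tcp_pos: [0.491, 0.3117, 0.2061]
eef_rot: [[0.051, 0.999, -0.001], [0.999, -0.051, -0.0], [-0.0, -0.001, -1.0]]
force: [0.8, 0.4, 0.1]
opening: 0.0166
```

Request:
drive_tool(
  motion=[
    [[0, 0, -0.06, 0], [0, 0, -0.12, 0], [0, 0, -0.18, 0], [0, 0, -0.22, 0], [0, 0, -0.22, 0]],
  ],
)

```text
clock: 8.65
tcp_pos: [0.4917, 0.3123, 0.2735]
eef_rot: [[0.052, 0.999, 0.002], [0.999, -0.052, 0.002], [0.002, 0.002, -1.0]]
force: [-0.4, 0.1, -1.4]
opening: 0.0159
```

Request:
drive_tool(
  motion=[
    [[0, 0, 0, 0], [0, 0, 0, 0]],
  ],
)

```text
clock: 8.85
tcp_pos: [0.4909, 0.3113, 0.2708]
eef_rot: [[0.051, 0.999, -0.001], [0.999, -0.051, -0.001], [-0.001, -0.001, -1.0]]
force: [0.6, 0.3, -0.7]
opening: 0.0163
```

Request:
drive_tool(
  motion=[
    [[-0.08, 0.03, 0, 0], [-0.2, 0.07, 0, 0], [-0.33, 0.12, 0, 0], [-0.46, 0.17, 0, 0], [-0.58, 0.21, 0, 0]],
  ],
)

```text
clock: 9.35
tcp_pos: [0.5454, 0.1325, 0.2708]
eef_rot: [[0.052, 0.999, -0.001], [0.999, -0.052, -0.001], [-0.001, -0.001, -1.0]]
force: [0.1, -0.4, -0.3]
opening: 0.0159
```

Request:
drive_tool(
  motion=[
    [[-0.12, 0.05, 0, 0], [-0.25, 0.1, 0, 0], [-0.37, 0.14, 0, 0], [-0.47, 0.17, 0, 0], [-0.518, 0.19, 0, 0]],
  ],
)

```text
clock: 9.85
tcp_pos: [0.5941, -0.0272, 0.2705]
eef_rot: [[0.055, 0.998, -0.002], [0.998, -0.055, -0.001], [-0.001, -0.002, -1.0]]
force: [-0.2, 0.4, -0.3]
opening: 0.0164
```

Request:
drive_tool(
  motion=[
    [[0, 0, 0, 0], [0, 0, 0, 0], [0, 0, 0, 0]],
  ],
)

```text
clock: 10.15
tcp_pos: [0.5938, -0.0211, 0.2717]
eef_rot: [[0.049, 0.999, -0.0], [0.999, -0.049, 0.001], [0.001, -0.0, -1.0]]
force: [-0.5, 0.2, -1.5]
opening: 0.0159
```

```bash
python3 - <<'E'
from h import *
c=cam('side','s4.png')
s=manip.observe();print(s['clock'],s['tcp_pos'],s['force'],s['opening'],proj(c,[.5943,-.0236,.004]))
E
```

```text
10.2 [ 0.59382129 -0.02128843  0.27183437] [ 0.58225118  0.04209892 -0.29183701] 0.016277398449770355 (np.float64(259.08837978395303), np.float64(243.61331591228864))
```

View pics/s4.png

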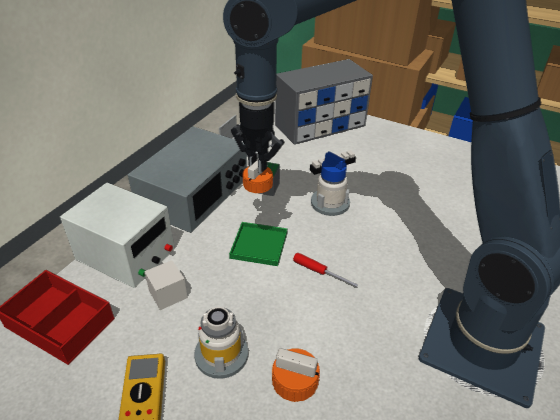

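The cap is held upright above the tray at (258,178). Next I lower it.

Request:
drive_tool(
  motion=[
    [[0, 0, 0.12, 0], [0, 0, 0.27, 0], [0, 0, 0.42, 0], [0, 0, 0.54, 0], [0, 0, 0.6, 0]],
  ],
)

```text
clock: 10.7
tcp_pos: [0.5923, -0.022, 0.0888]
eef_rot: [[0.049, 0.999, -0.004], [0.999, -0.049, 0.001], [0.0, -0.004, -1.0]]
force: [0.1, -0.4, -1.3]
opening: 0.016
```

Request:
drive_tool(
  motion=[
    [[0, 0, 0.01, 0], [0, 0, 0.02, 0], [0, 0, 0.03, 0], [0, 0, 0.04, 0], [0, 0, 0.05, 0]],
  ],
)

```text
clock: 11.2
tcp_pos: [0.5946, -0.0234, 0.0775]
eef_rot: [[0.052, 0.999, 0.002], [0.999, -0.052, -0.0], [0.0, 0.002, -1.0]]
force: [0.7, 0.1, -1.5]
opening: 0.0161
```

Request:
drive_tool(
  motion=[
    [[0, 0, 0.005, 0], [0, 0, 0.01, 0], [0, 0, 0.01, 0]],
  ],
)

```text
clock: 11.5
tcp_pos: [0.594, -0.0235, 0.0736]
eef_rot: [[0.052, 0.999, -0.0], [0.999, -0.052, -0.0], [-0.0, -0.0, -1.0]]
force: [0.3, 0.5, -0.2]
opening: 0.0162
```

Request:
drive_tool(
  motion=[
    [[0, 0, 0.004, 0], [0, 0, 0.008, 0], [0, 0, 0.011, 0], [0, 0, 0.011, 0]],
  ],
)

```text
clock: 11.9
tcp_pos: [0.594, -0.0234, 0.0703]
eef_rot: [[0.052, 0.999, -0.0], [0.999, -0.052, 0.0], [0.0, -0.0, -1.0]]
force: [-0.0, -0.5, -1.4]
opening: 0.0161
```

Request:
drive_tool(
  motion=[
    [[0, 0, 0.003, 0], [0, 0, 0.006, 0], [0, 0, 0.006, 0]],
  ],
)

```text
clock: 12.2
tcp_pos: [0.5941, -0.0234, 0.0687]
eef_rot: [[0.052, 0.999, 0.0], [0.999, -0.052, -0.0], [-0.0, 0.0, -1.0]]
force: [0.0, 0.3, -0.4]
opening: 0.0166
```

Request:
drive_tool(
  motion=[
    [[0, 0, 0.002, 0], [0, 0, 0.004, 0], [0, 0, 0.004, 0]],
  ],
)

```text
clock: 12.5
tcp_pos: [0.5942, -0.0234, 0.0686]
eef_rot: [[0.052, 0.999, 0.001], [0.999, -0.052, -0.0], [-0.0, 0.001, -1.0]]
force: [-3.4, 0.2, 12.8]
opening: 0.0163
```

```bash
python3 -c "
from h import *
c=cam('side');s=manip.observe();print(s['tcp_pos'],s['force'],s['torque'])"
```

```text
[ 0.59422582 -0.02340229  0.06857023] [-2.85621926 -0.07936841 12.1899039 ] [-0.06156925  0.95096444  0.07003147]
```

The cap is on the floor (12 N). I ease off the force, release, then retreat.

Request:
drive_tool(
  motion=[
    [[0, 0, -0.002, 0], [0, 0, -0.002, 0], [0, 0, -0.002, 0]],
  ],
  grip_force=20,
)

```text
clock: 12.85
tcp_pos: [0.5942, -0.0234, 0.0686]
eef_rot: [[0.051, 0.999, 0.0], [0.999, -0.051, -0.0], [-0.0, 0.0, -1.0]]
force: [-1.7, 0.1, 8.1]
opening: 0.0161
```

Request:
drive_tool(
  motion=[
    [[0, 0, 0, 0], [0, 0, 0, 0], [0, 0, 0, 0], [0, 0, 0, 0], [0, 0, 0, 0]],
  ],
  jaw=-0.4,
)

```text
clock: 13.35
tcp_pos: [0.5941, -0.0234, 0.068]
eef_rot: [[0.051, 0.999, -0.0], [0.999, -0.051, 0.0], [0.0, -0.0, -1.0]]
force: [-0.9, 0.9, 0.4]
opening: 0.0598
```

Request:
drive_tool(
  motion=[
    [[0, 0, -0.04, 0], [0, 0, -0.1, 0], [0, 0, -0.2, 0], [0, 0, -0.32, 0], [0, 0, -0.45, 0]],
  ],
)

```text
clock: 13.85
tcp_pos: [0.5936, -0.0233, 0.2049]
eef_rot: [[0.051, 0.999, -0.001], [0.999, -0.051, 0.0], [0.0, -0.001, -1.0]]
force: [1.1, 0.8, 0.0]
opening: 0.0599
```

Request:
drive_tool(
  motion=[
    [[0.1, 0, -0.1, 0], [0.25, 0, -0.15, 0], [0.4, 0, -0.15, 0], [0.4, 0, -0.15, 0], [0.4, 0, -0.15, 0]],
  ],
)

```text
clock: 14.35
tcp_pos: [0.5999, 0.0979, 0.2489]
eef_rot: [[0.048, 0.999, 0.001], [0.999, -0.048, 0.0], [0.0, 0.001, -1.0]]
force: [-0.9, -0.4, -0.6]
opening: 0.0599
```

```bash
python3 - <<'E'
from h import *
c=cam('side','s5.png');w=cam('top')
h=cv2.cvtColor(w['img'],cv2.COLOR_RGB2HSV);m=cv2.inRange(h,(4,150,90),(14,255,255));m[:,:240]=0
k=cv2.findContours(m,0,2)[0]
if k:
  k=max(k,key=cv2.contourArea);print(cv2.contourArea(k),ray(w,*cv2.minEnclosingCircle(k)[0],.038))
print(proj(c,[.5943,-.0236,.038]),manip.observe()['force'],manip.observe()['clock'])
E
```

```text
4.0 [ 0.61535311 -0.04636274  0.038     ]
(np.float64(258.96345178276346), np.float64(234.33998940001766)) [ 0.05948623  0.76445945 -0.11384347] 14.45
```

View pics/s5.png

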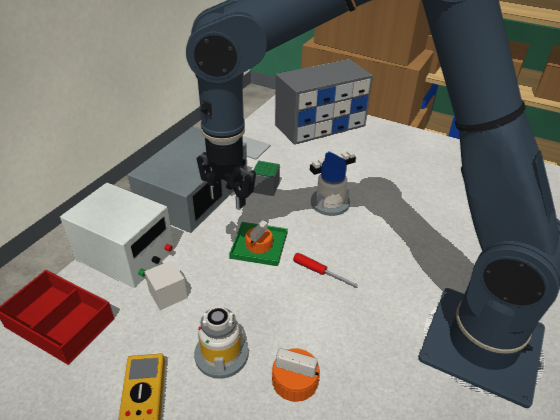

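The cap stands upright in the middle of the tray at (259,238), close to the predicted (259,234), and the bystanders look where they were. The top view was blocked by the arm, so its 4-pixel blob means nothing. I hand the job in.

```bash
python3 -c "
from station import manip
print(manip.job_done())"
```

```text
the job is handed in; nothing more can be done
None
```

I opened the jar, set the orange cap open side down in the green tray and let go. I handed the job in at about 14.5 s of the 48 s allowed.

- **Opening:** I gripped the bar of the smaller cap, on the yellow-band jar, and pressed it about 8 mm down against about 12 N. Kept down, it turned counter-clockwise about 57° with no jamming, until the pointer stood at the green mark. It then lifted straight off.
- **Placing:** I lowered it to the tray floor, stopped at about 12 N of contact, eased off and released.

**Last checks:**
- **Side view:** the cap stands upright and central in the tray, within a few pixels of where I predicted. The bystanders in view look unmoved, though I judged this by eye and did not measure it.
- **Top view:** it could not confirm the cap's position because the arm blocked it. That check failed and I did not repeat it.
- **Robot:** the gripper is clear of everything, and the force reading is near zero.

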